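Space the second battery pack off the first in the stacking rack

ROBOT

A 6-joint arm with a two-finger parallel gripper is mounted at the origin on a cart in front of the work surface, level with it; the furniture and walls round the work are solid. World frame = base frame: x ahead of the robot, y to its left, z up, the work surface at z = 0. Lengths are in m, angles in degrees, forces in N, time in s.
With the tool pointing down it reaches from about 0.35 to 0.975 m from the base axis. Payload 7.1 kg.
Tool frame: the origin (TCP) lies midway between the tips of the shut fingers; the grasp point (between the pads) lies 19 mm behind it; z points along the fingers, y is the line along which they close (so a half turn about z gives the same grasp; the last joint's range is limited). The gripper opens to 88 mm and grips with 3 to 60 N. Pads are 20 mm wide; open, the fingers measure 115 mm over their backs; the gripper's body (75 mm by 178 mm) begins 61 mm behind the grasp point.
Start: joints at [-74.141, 24.242, 93.386, -0, 62.372, -1.089], TCP at [0.182, -0.598, 0.19] pointing down, gripper open.
Joint ranges: [-172.04, 172.04], [-51.8, 120.97], [4.93, 147.93], [-75.15, 255.16], [6.16, 154.13], [-145.62, 145.62]. Speed limits (degrees/s): [136.94, 136.94, 172.46, 180, 180, 180].

INTERFACE

Orientations are given as [roll, pitch, yaw] about the fixed x, y, z axes, in that order (R = Rz(yaw) Ry(pitch) Rx(roll)).
In Python, from workcell import ctrl, camera, camera_info gives the robot as it stands. The module is installed in compiled form; this text tells all that it offers.
- The arm moves only by the tool arm_command, never from a script. Its argument "increments" is a list of rows, each an object of numbers: "hand": the opening, from -1 (shut) to 1 (fully open); "tx", "ty", "tz": the shift along the world's x, y, z in m; "roll": the turn about the world's z in rad. In form: [{"hand": .., "tx": .., "ty": .., "tz": .., "roll": ..}, ...]. A call has 1 to 20 rows; each row shifts and turns the commanded pose from where the row before left it; what a row does not reach is not made up. A row lasts 1/8 s, in which the tool goes at most 62.5 mm and 10.7 degrees, less where a joint would pass 70% of its speed; a pose out of reach is approached as far as the arm can. A call with a gripper value outside its range is refused whole. The fingers move at their own pace and stop on an object; the grip force is fixed at half the most. Time passes only in rows, so rows that do not move let the fingers close. It gives the time, the measured TCP pose, the force, the opening and the grip force at its end, in the units of the state.
- ctrl.state(): the state, without advancing time (a new reading comes with each control period).
- camera(name): name is "scene" or "top" or "wrist"; returns (picture, depth): 384x512x3 uint8, red, green, blue; 384x512 float32, m along the optical axis (not along the pixel's ray), 0 where there is no reading.
- camera_info(name): a dict with "vertical_fov" (degrees; the focal length in pixels is half the picture's height over the tangent of half this angle, whatever the lens; pixels are square), "cx", "cy" (the principal point, pixels), "k1" (the pictures are not rectified: a ray, as slopes to the right and down, at radius r is drawn at 1 + k1 r^2 times it, then the intrinsics apply), "extrinsics" (4x4, takes a point from camera to world coordinates). Camera axes: x right, y up, looking along -z (the intrinsics and any distortion apply to the point x, -y, -z); pixel columns grow to the right and rows downward; lengths in m; the calibration is good to about 2 mm. A picture is of the moment at which its call begins: read the wrist's pose just before it. camera_info takes no time and is no camera call; for the wrist camera it gives the pose at the moment of the call.
- ctrl.close_job(): hands the job in; it is judged then, once.
The state is a dict: "t": time; "q": joint angles; "qvel": joint speeds; "joint_efforts": joint torques, N m; "ee_pos": TCP position; "orientation": TCP orientation; "force": force on the tool from outside, world axes, zero at the start; "moment": the same for the moment, N m; "gripper_width": finger opening in m; "gripper_force": force on a finger pad.
Only numpy, scipy, OpenCV 4.12 (cv2) and the standard library are available. Lean on these libraries where they do the work, as an engineer would, in place of code of your own. Each camera call takes 0.05 s, during which the arm holds its last target. There are 200 camera calls.

TASK

The first laptop battery pack already lies in the stacking rack. Slide the two spacer bars apart along the rack's rails, without lifting them off it, until each drops into the pair of notches at its own end. Then set the second pack down gently on the two bars, squarely above the first and between the corner pins, so that air can pass between the packs, and let it go.

Things in the scene. Friction and masses are not known exactly. Their poses are not given: they have to be found in the camera images.
- rack: Stacking rack, fixed to the bench: grey-blue metal base plate 96 x 220 x 5 mm, two parallel dark grey rails, four white corner pins. Origin: centre of the plate's underside; y along the rails (long axis), x across, z up. Rails 10 mm wide, x from 29 to 39 mm on both sides (58 mm free between them), their tops 29.5 mm above the origin from y = -66 to +66 mm.
- notch_left (a point): Midpoint of the two notches at the rack's +y end (rack y = +80 mm, one notch in each rail), at the height of their floors, 24.5 mm above the rack's origin and 5 mm below the rail tops. Each notch is 27 mm long, from y = 66.5 to 93.5 mm; at its outer end stands a corner pin, against which a bar slid outwards stops.
- notch_right (a point): The same for the two notches at the rack's -y end (rack y = -80 mm, from -66.5 to -93.5 mm).
- pin_head (a point): Top of one of the four corner pins, 50.5 mm above the rack's origin. The pins are round, 10 mm in diameter, centred on the rails (x = 34 mm on both sides, y = 98.5 mm at both ends), so that a 46 mm wide pack has 6 mm free on either side; above 40.5 mm their heads are conical, down to 4 mm, to lead it in.
- second_seat (a point): Where the centre of the second pack's underside belongs: the rack's centre, level with the tops of the bars once both have dropped into their notches, 36.5 mm above the rack's origin.
- bar_left: Spacer bar, brown phenolic, 104 x 20 x 12 mm high, 45 g, lying loose across both rails, nearly square to them; the bar nearer the rack's +y end, which belongs in the notches there. Origin: centre of its underside; x along its length, z up. Its underside is 29.5 mm above the rack's origin on the rails, 24.5 mm once dropped in.
- bar_right: The other spacer bar, same size and look, nearer the rack's -y end, which belongs in the notches at that end. Origin and axes as for bar_left. At the start there are about 45 mm clear between the two bars.
- pack_first: First laptop battery pack, black, 46 x 205 x 19 mm, lying lengthwise between the rails on the base plate, its top 24 mm above the rack's origin. Origin: centre of its underside; y along its length, z up.
- pack_second: Second laptop battery pack, the same, 46 x 205 x 19 mm, 0.2 to 0.4 kg, lying on the bench to the left of the rack. Origin: centre of its underside; y along its length, z up. To be grasped across the 46 mm width. Either end may lead.

How it is judged:
By the outcome, as a careful person would: the job done as asked, in the order asked, and still so for the second after the job is handed in, with the robot touching nothing.
It also fails if it takes over 45 s, if anything falls off the work surface, if the arm or the gripper's body presses on something with over 40 N, if the wrist force passes 120 N, or if a joint passes its speed limit or range.

## Working session

There is one attempt and no reset: what is moved stays moved. The work goes in short steps, Python scripts to look and compute and a tool call to move; the robot and the scene stay as the last step left them, time stands still between calls to the robot, and variables do not carry over. Pictures are saved under pics/ and viewed, at most 10 in all, crops included, and the job is handed in when it is done.

Besides the shell and the picture viewer there is one more tool, called in YAML: its name, and indented under it one key for each argument. arm_command: Moves the arm, as the interface text tells. Its arguments: {"type":"object","properties":{"increments":{"type":"array","items":{"type":"object","properties":{"hand":{"type":"number"},"tx":{"type":"number"},"ty":{"type":"number"},"tz":{"type":"number"},"roll":{"type":"number"}}}}},"required":["increments"]}

```bash
mkdir -p pics; cat > h.py <<'E'
import numpy as np, cv2
from workcell import ctrl, camera, camera_info
def grab(name):
    i=camera_info(name); p,d=camera(name); return i,p,d
def cloud(i,d):
    h,w=d.shape; f=h/2/np.tan(np.radians(i["vertical_fov"])/2)
    K=np.array([[f,0,i["cx"]],[0,f,i["cy"]],[0,0,1.]])
    u,v=np.meshgrid(np.arange(w),np.arange(h))
    pts=np.stack([u,v],-1).reshape(-1,1,2).astype(np.float64)
    n=cv2.undistortPoints(pts,K,np.array([i["k1"],0,0,0.])).reshape(h,w,2)
    c=np.stack([n[...,0]*d,-n[...,1]*d,-d],-1)
    E=np.array(i["extrinsics"]); W=c@E[:3,:3].T+E[:3,3]; W[d<=0]=np.nan
    return W
def save(n,p): cv2.imwrite(f"pics/{n}.png",p[...,::-1])
E
python3 - <<'E'
from h import *
for n in ("scene","top"):
    i,p,d=grab(n); np.savez(n,p=p,W=cloud(i,d)); print(n,i["extrinsics"],(d>0).mean())
    save(n,p)
a=cv2.imread("pics/top.png"); 
print(ctrl.state())
E
```

```text
scene [[-0.56511809  0.54248997 -0.62156752 -0.03519943]
 [-0.8249311  -0.36113984  0.43481801  0.59377724]
 [ 0.01141161  0.7584739   0.6516035   0.59507257]
 [ 0.          0.          0.          1.        ]] 0.9960072835286459
top [[-0.0235713   0.98916724 -0.14488808  0.37549913]
 [-0.99971861 -0.02293633  0.00605162  0.21594382]
 [ 0.00266286  0.14498995  0.98942954  0.91705318]
 [ 0.          0.          0.          1.        ]] 0.996063232421875
{'t': 0.1, 'q': array([-7.41442860e+01,  2.42800849e+01,  9.34254829e+01,  3.08961228e-04,
        6.23717925e+01, -1.08846277e+00]), 'qvel': array([ 0.09429263, -0.15868034, -0.04921647, -0.07047116, -0.06779553,
        0.07960109]), 'joint_efforts': array([-3.45988456e-04, -5.45608914e+01, -2.74324197e+01,  6.45322306e-02,
        1.89488113e-02, -9.42098666e-06]), 'ee_pos': array([ 0.18203297, -0.59735015,  0.18948988]), 'orientation': array([-1.79922659e+02, -1.74303392e-03,  1.69440321e+01]), 'force': array([-0.59778655, -0.81423256, -0.11011577]), 'moment': array([ 0.03608821,  0.03986363, -0.05825832]), 'gripper_force': 0.0, 'gripper_width': 0.08774231735124985}
```

View pics/top.png

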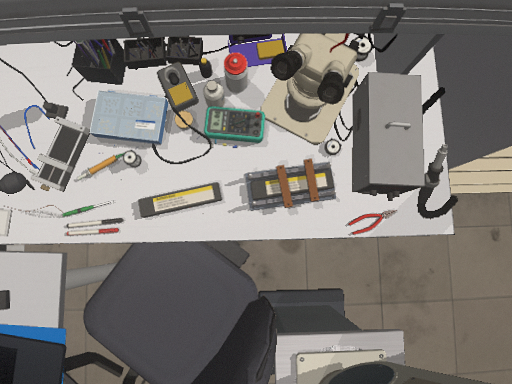

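View pics/scene.png

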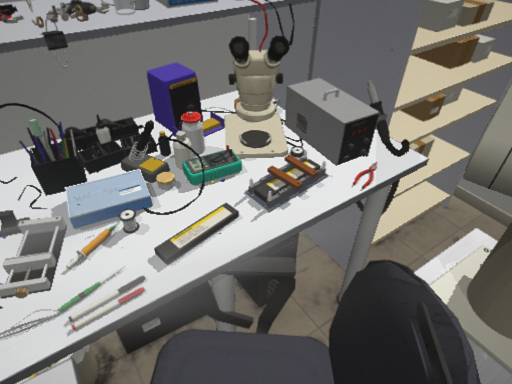

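The top view shows the second pack at about (180,199), the rack at (290,186), the left bar at (285,186) and the right bar at (312,180). I'll measure these from the depth data next.

```bash
cat > m.py <<'E'
from h import *
def rect(W,m,name,box):
    m=m.copy(); k=np.zeros_like(m); k[box[1]:box[3],box[0]:box[2]]=1; m&=k
    n,l,s,c=cv2.connectedComponentsWithStats(m.astype(np.uint8),connectivity=4)
    for j in range(1,n):
        if s[j,4]<40: continue
        P=W[l==j]; (cx,cy),(a,b),t=cv2.minAreaRect((P[:,:2]*1000).astype(np.float32))
        if a<b: t+=90; a,b=b,a
        print(name,"n",s[j,4],"c",round(cx,1),round(cy,1),"L",round(a,1),round(b,1),"ang",round((t+90)%180-90,1),"z",np.round(np.percentile(P[:,2],[5,50,95])*1000,1))
E
python3 - <<'E'
from m import *
for n,bp,br in (("top",(130,175,230,222),(240,150,345,215)),("scene",(150,195,245,265),(240,145,335,215))):
    D=np.load(n+".npz"); W=D["W"]; p=D["p"].astype(int); z=W[...,2]*1000
    print(n,"bench z",np.nanmedian(z[bp[1]:bp[3],bp[0]:bp[2]][p[bp[1]:bp[3],bp[0]:bp[2]].min(-1)>200]))
    rect(W,(z>9)&(z<30),n+" pack2",bp)
    hsv=cv2.cvtColor(D["p"],cv2.COLOR_RGB2HSV)
    brown=(hsv[...,0]<14)&(hsv[...,1]>110)&(hsv[...,2]>60)
    rect(W,brown&(z>33),n+" bar",br)
    rect(W,(z>3)&(z<60),n+" rack all",br)
    rect(W,(z>26)&(z<60),n+" rails",br)
E
```

```text
top bench z -1.4961676914592714
top pack2 n 1522 c 485.3 384.7 L 204.1 46.8 ang -78.7 z [14.7 17.6 20.1]
top bar n 314 c 523.0 59.5 L 101.4 19.8 ang 7.5 z [37.9 40.6 43.2]
top bar n 316 c 509.1 125.8 L 102.0 19.3 ang 9.9 z [37.9 40.3 42.8]
top rack all n 45 c 598.7 -4.9 L 32.4 9.2 ang 86.8 z [ 5.1 11.6 13.9]
top rack all n 3154 c 514.7 108.1 L 221.4 106.9 ang -80.0 z [ 4.  23.7 41.7]
top rails n 1033 c 514.4 107.3 L 137.5 105.1 ang -78.2 z [27.4 39.4 42.6]
scene bench z 0.9390023082451182
scene pack2 n 1636 c 483.9 385.3 L 204.6 48.4 ang -78.9 z [11.8 19.9 21.6]
scene bar n 238 c 521.4 61.5 L 102.3 22.1 ang 6.2 z [35.7 41.9 44.1]
scene bar n 262 c 506.6 127.5 L 101.7 20.9 ang 9.8 z [35.2 42.1 44.1]
scene rack all n 594 c 663.7 78.7 L 139.2 55.6 ang 57.4 z [ 4.8 15.8 19.4]
scene rack all n 2558 c 529.0 76.6 L 304.9 150.5 ang -68.4 z [ 5.1 25.2 43.4]
scene rack all n 255 c 555.3 -51.8 L 111.6 9.7 ang -3.7 z [12.  28.3 54.4]
scene rails n 142 c 544.2 -49.2 L 81.5 6.3 ang -2.6 z [27.3 37.9 55.8]
scene rails n 810 c 514.3 101.8 L 154.7 105.6 ang -77.2 z [27.4 40.  44. ]
scene rails n 46 c 483.0 191.7 L 43.3 13.3 ang -31.7 z [26.1 33.7 51. ]
```

```bash
python3 - <<'E'
from m import *
# obstacles: max height on 5cm grid
G={}
for n in ("top","scene"):
    W=np.load(n+".npz")["W"].reshape(-1,3); W=W[~np.isnan(W[:,0])]
    W=W[(W[:,0]>.3)&(W[:,0]<.9)&(W[:,1]>-.35)&(W[:,1]<.55)]
    H=np.full((12,18),-9.)
    np.maximum.at(H,(((W[:,0]-.3)/.05).astype(int).clip(0,11),((W[:,1]+.35)/.05).astype(int).clip(0,17)),W[:,2])
    print(n,"rows x from .3, cols y from -.35");print((H*100).round().astype(int))
# plate fit & white pins
D=np.load("top.npz");W=D["W"];z=W[...,2]*1000
for lo,hi in((44,60),(26,34)):
    m=(z>lo)&(z<hi);m[:150]=0;m[215:]=0;m[:,:240]=0;m[:,345:]=0
    n,l,s,c=cv2.connectedComponentsWithStats(m.astype(np.uint8))
    for j in range(1,n):
        if s[j,4]>2: P=W[l==j]*1000; print(lo,s[j,4],P.mean(0).round(1),c[j].round())
E
```

```text
top rows x from .3, cols y from -.35
[[ -74  -74  -74  -74  -74  -74  -74  -74  -74  -74  -74   -5   -6  -26
   -26  -26  -26  -26]
 [   0    0    0    0    0    1    1    0    0    0    0    0    0    0
     0    0    0    0]
 [   2    3    5    1    1    1    1    0    0    0    0    0    0    0
     0    2    2    1]
 [   2    2   12   15   15   14   14    5    4    4    5    5    2    2
     2    2    2    0]
 [   0    0   19   19   15   15   14    4    4    4    3    5    2    2
     2    2    0    0]
 [  22    0   20   20   15   15    2    5    4    4    1    1    0    1
     1    1    4    4]
 [  23    0    0   15   54   59   59   59   59   59   59   59   59   59
    60   60   60   54]
 [  24    2    3   15   15   15    2   31   33   34   33    5    4    4
    16    4    4    4]
 [  25    3    3   31   31   32   34   35   29   32    4    4   10   10
    17    4    4   33]
 [  26    3 -900 -900   30   14   21   27   27   27    2   13   12   10
    14    8    4    9]
 [  22    0    0 -900   22    2   21   21 -900    1    1   12   12    7
     8    7    4   14]
 [  14    0 -900 -
[... 970 characters left out ...]
]
 [  34  -74  -74  -75   36   14   38   38   38   38   38   38   38   38
    38   38   41   40]
 [  33  -74  -75 -900   35    2   32   32   38   39   39   40   40   41
    41   41   41   42]
 [  32 -900 -900 -900   33    4 -900    2    2    4    8   39   39   38
    40   40   40   40]]
44 6 [561.   14.3  47.9] [329. 163.]
44 7 [538.  209.7  47. ] [249. 174.]
44 7 [492.3   5.9  48.5] [334. 191.]
44 7 [470.5 201.8  47.7] [253. 202.]
26 10 [557.   48.6  28.6] [314. 167.]
26 79 [550.9  97.1  28.8] [294. 170.]
26 55 [543.7 159.7  28.7] [269. 173.]
26 3 [534.2 209.8  31.3] [249. 177.]
26 10 [488.8  39.6  27.9] [319. 194.]
26 72 [483.5  86.5  29. ] [300. 196.]
26 63 [476.5 150.2  28.7] [274. 200.]
```

```bash
python3 - <<'E'
from m import *
for n in ("top","scene"):
    W=np.load(n+".npz")["W"].reshape(-1,3)*1000
    for a in range(430,640,20):
        m=(W[:,0]>a)&(W[:,0]<a+20)&(W[:,1]>-150)&(W[:,1]<60)&(W[:,2]>85)&(W[:,2]<250)
        if m.any(): print(n,a,"maxy",np.sort(W[m,1])[-3:].round(),"z of them",W[m][np.argsort(W[m,1])[-3:],2].round())
E
```

```text
top 470 maxy [-115. -114. -113.] z of them [113. 126. 111.]
top 490 maxy [-48. -48. -48.] z of them [ 93.  92. 101.]
top 510 maxy [-49. -49. -49.] z of them [116. 125. 124.]
top 530 maxy [-50. -50. -50.] z of them [140.  94. 144.]
top 550 maxy [-51. -51. -50.] z of them [134. 141. 134.]
top 570 maxy [-52. -52. -52.] z of them [134. 128. 129.]
top 590 maxy [-54. -54. -53.] z of them [127. 113. 135.]
top 610 maxy [-55. -55. -55.] z of them [ 99. 106. 121.]
top 630 maxy [-56. -56. -56.] z of them [106. 121.  85.]
scene 470 maxy [-67. -65. -65.] z of them [105. 138. 126.]
scene 490 maxy [-45. -44. -43.] z of them [ 94. 113.  92.]
scene 510 maxy [-46. -46. -45.] z of them [145. 109. 125.]
scene 530 maxy [-47. -47. -47.] z of them [109. 114. 106.]
scene 550 maxy [-48. -48. -48.] z of them [120. 117. 114.]
scene 570 maxy [-50. -50. -49.] z of them [107.  94. 110.]
scene 590 maxy [-51. -51. -49.] z of them [135. 109.  86.]
scene 610 maxy [-53. -53. -52.] z of them [127. 103. 134.]
scene 630 maxy [-54. -54. -54.] z of them [118.  90. 132.]
```

arm_command:
  increments:
    - {"hand": -0.1, "tx": 0.021, "ty": 0.043, "roll": 0.087}
    - {"hand": -0.1, "tx": 0.021, "ty": 0.043, "roll": 0.087}
    - {"hand": -0.1, "tx": 0.021, "ty": 0.043, "roll": 0.087}
    - {"hand": -0.1, "tx": 0.021, "ty": 0.043, "roll": 0.087}
    - {"hand": -0.1, "tx": 0.021, "ty": 0.043, "roll": 0.087}
    - {"hand": -0.1, "tx": 0.021, "ty": 0.043, "roll": 0.087}
    - {"hand": -0.1, "tx": 0.021, "ty": 0.043, "roll": 0.087}
    - {"hand": -0.1, "tx": 0.021, "ty": 0.043, "roll": 0.087}
    - {"hand": -0.1, "tx": 0.021, "ty": 0.043, "roll": 0.087}
    - {"hand": -0.1, "tx": 0.021, "ty": 0.043, "roll": 0.087}
    - {"hand": -0.1, "tx": 0.021, "ty": 0.043, "roll": 0.087}
    - {"hand": -0.1, "tx": 0.021, "ty": 0.043, "roll": 0.087}
    - {"hand": -0.1, "tx": 0.021, "ty": 0.043, "roll": 0.087}
    - {"hand": -0.1, "tx": 0.021, "ty": 0.043, "roll": 0.087}
    - {"hand": -0.1, "tx": 0.021, "ty": 0.043, "roll": 0.087}
    - {"hand": -0.1, "tx": 0.019, "ty": 0.043, "roll": 0.087}
    - {"hand": -0.1}

```text
invalid input at $.increments[0]: expected keys hand, tx, ty, tz, roll
```

arm_command:
  increments:
    - {"hand": -0.1, "tx": 0.021, "ty": 0.043, "tz": 0, "roll": 0.087}
    - {"hand": -0.1, "tx": 0.021, "ty": 0.043, "tz": 0, "roll": 0.087}
    - {"hand": -0.1, "tx": 0.021, "ty": 0.043, "tz": 0, "roll": 0.087}
    - {"hand": -0.1, "tx": 0.021, "ty": 0.043, "tz": 0, "roll": 0.087}
    - {"hand": -0.1, "tx": 0.021, "ty": 0.043, "tz": 0, "roll": 0.087}
    - {"hand": -0.1, "tx": 0.021, "ty": 0.043, "tz": 0, "roll": 0.087}
    - {"hand": -0.1, "tx": 0.021, "ty": 0.043, "tz": 0, "roll": 0.087}
    - {"hand": -0.1, "tx": 0.021, "ty": 0.043, "tz": 0, "roll": 0.087}
    - {"hand": -0.1, "tx": 0.021, "ty": 0.043, "tz": 0, "roll": 0.087}
    - {"hand": -0.1, "tx": 0.021, "ty": 0.043, "tz": 0, "roll": 0.087}
    - {"hand": -0.1, "tx": 0.021, "ty": 0.043, "tz": 0, "roll": 0.087}
    - {"hand": -0.1, "tx": 0.021, "ty": 0.043, "tz": 0, "roll": 0.087}
    - {"hand": -0.1, "tx": 0.021, "ty": 0.043, "tz": 0, "roll": 0.087}
    - {"hand": -0.1, "tx": 0.021, "ty": 0.043, "tz": 0, "roll": 0.087}
    - {"hand": -0.1, "tx": 0.021, "ty": 0.043, "tz": 0, "roll": 0.087}
    - {"hand": -0.1, "tx": 0.019, "ty": 0.043, "tz": 0, "roll": 0.087}
    - {"hand": -0.1, "tx": 0, "ty": 0, "tz": 0, "roll": 0}

```text
t: 2.22
ee_pos: [0.517, 0.0924, 0.1899]
orientation: [180.0, -0.0, 96.9]
force: [-0.2, -0.3, -0.2]
gripper_width: 0.0396
gripper_force: 0.0
```

```bash
python3 - <<'E'
from m import *
i,p,d=grab("wrist"); W=cloud(i,d); save("w1",p); z=W[...,2]*1000
np.savez("w1",p=p,W=W)
hsv=cv2.cvtColor(p,cv2.COLOR_RGB2HSV)
brown=(hsv[...,0]<14)&(hsv[...,1]>110)&(hsv[...,2]>60)
rect(W,brown&(z>34)&(z<50),"bar",(0,0,512,384))
m=(z>45)&(z<60)
n,l,s,c=cv2.connectedComponentsWithStats(m.astype(np.uint8))
for j in range(1,n):
    if s[j,4]>15: P=W[l==j]*1000; print("pin?",s[j,4],P.mean(0).round(1),c[j].round())
m=(z>27)&(z<32)
n,l,s,c=cv2.connectedComponentsWithStats(m.astype(np.uint8))
for j in range(1,n):
    if s[j,4]>100: 
        P=W[l==j]*1000;v=cv2.fitLine(P[:,:2].astype(np.float32),cv2.DIST_HUBER,0,.01,.01).ravel(); print("rail?",s[j,4],np.median(P,0).round(1),c[j].round(),np.degrees(np.arctan(-v[0]/v[1])).round(1))
E
```

```text
bar n 80 c 689.6 185.1 L 12.4 8.5 ang -66.3 z [35.4 38.6 49. ]
bar n 79 c 547.8 138.1 L 32.7 14.3 ang -20.1 z [39.2 40.5 41.7]
bar n 311 c 495.4 122.5 L 70.1 20.2 ang 9.5 z [39.2 40.5 41.7]
bar n 136 c 490.9 53.9 L 33.1 19.4 ang 9.3 z [39.5 40.6 41.9]
bar n 58 c 561.2 57.0 L 39.4 15.4 ang 35.9 z [39.5 40.5 41.7]
pin? 445 [728.7 284.1  52.7] [469.  33.]
pin? 79 [674.1 232.3  45.8] [409.  74.]
pin? 476 [773.6 231.2  52.5] [493.  89.]
pin? 31 [471.1 200.1  47.7] [225.  79.]
pin? 29 [539.  207.9  47.8] [287.  79.]
pin? 83 [668.  187.7  52.6] [398. 114.]
pin? 85 [689.6 185.5  52.3] [416. 119.]
pin? 24 [493.9   5.3  47.9] [228. 245.]
pin? 23 [560.9  13.3  47.7] [282. 245.]
rail? 777 [641.4 228.1  30.6] [379.  74.] -3.7
rail? 217 [721.  292.5  30.8] [450.  28.] 36.5
rail? 130 [197.7 172.1  29.1] [ 3. 83.] 5.7
rail? 116 [770.1 230.6  29.7] [478.  90.] 12.6
rail? 265 [477.2 150.1  28.4] [227. 126.] 6.6
rail? 234 [544.4 159.2  28.4] [284. 125.] 7.4
rail? 299 [551.5  96.9  28.5] [282. 176.] 6.6
rail? 291 [484.7  85.2  28.7] [229. 179.] 8.2
```

View pics/w1.png

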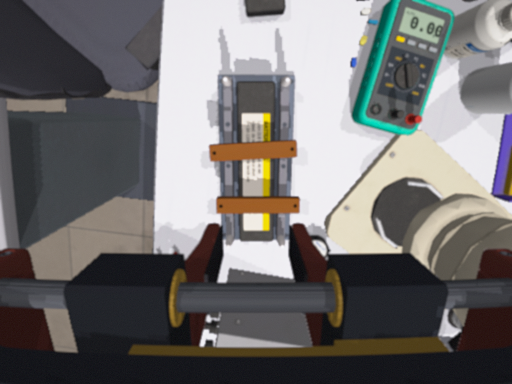

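The wrist view shows both bars, at about (253,151) and (258,205), and the rack axis with pins at (226,79) and (287,79). The rack centre comes to about (515,108) mm with a yaw of about 6.7°, which agrees across the cameras. I'll lower the fingers between the bars.

arm_command:
  increments:
    - {"hand": -0.1, "tx": 0, "ty": 0.001, "tz": -0.04, "roll": -0.004}
    - {"hand": -0.1, "tx": 0, "ty": 0, "tz": -0.04, "roll": 0}
    - {"hand": -0.1, "tx": 0, "ty": 0, "tz": -0.035, "roll": 0}
    - {"hand": -0.1, "tx": 0, "ty": 0, "tz": -0.025, "roll": 0}
    - {"hand": -0.1, "tx": 0, "ty": 0, "tz": -0.017, "roll": 0}
    - {"hand": -0.1, "tx": 0, "ty": 0, "tz": 0, "roll": 0}

```text
t: 3.02
ee_pos: [0.5151, 0.0903, 0.0324]
orientation: [-179.9, 0.0, 96.4]
force: [0.9, 0.2, 0.3]
gripper_width: 0.0397
gripper_force: 0.0
```

arm_command:
  increments:
    - {"hand": -0.1, "tx": -0.0007, "ty": 0.006, "tz": 0, "roll": 0}
    - {"hand": -0.1, "tx": -0.0007, "ty": 0.006, "tz": 0, "roll": 0}
    - {"hand": -0.1, "tx": -0.0007, "ty": 0.006, "tz": 0, "roll": 0}
    - {"hand": -0.1, "tx": -0.0007, "ty": 0.006, "tz": 0, "roll": 0}
    - {"hand": -0.1, "tx": -0.0007, "ty": 0.006, "tz": 0, "roll": 0}
    - {"hand": -0.1, "tx": -0.0007, "ty": 0.006, "tz": 0, "roll": 0}
    - {"hand": -0.1, "tx": -0.0007, "ty": 0.006, "tz": 0, "roll": 0}
    - {"hand": -0.1, "tx": -0.0007, "ty": 0.006, "tz": 0, "roll": 0}
    - {"hand": -0.1, "tx": -0.0007, "ty": 0.006, "tz": 0, "roll": 0}
    - {"hand": -0.1, "tx": -0.0007, "ty": 0.006, "tz": 0, "roll": 0}
    - {"hand": -0.1, "tx": -0.0007, "ty": 0.006, "tz": 0, "roll": 0}

```text
t: 4.4
ee_pos: [0.5085, 0.1576, 0.0332]
orientation: [-180.0, 0.0, 96.5]
force: [0.1, 0.1, -0.5]
gripper_width: 0.0397
gripper_force: 0.0
```

arm_command:
  increments:
    - {"hand": -0.1, "tx": -0.0003, "ty": 0.003, "tz": 0, "roll": 0}
    - {"hand": -0.1, "tx": -0.0003, "ty": 0.003, "tz": 0, "roll": 0}
    - {"hand": -0.1, "tx": -0.0003, "ty": 0.003, "tz": 0, "roll": 0}
    - {"hand": -0.1, "tx": 0, "ty": 0.001, "tz": 0, "roll": 0}
    - {"hand": -0.1, "tx": 0, "ty": 0, "tz": 0, "roll": 0}

```text
t: 5.03
ee_pos: [0.5076, 0.1672, 0.0332]
orientation: [-180.0, 0.0, 96.5]
force: [-0.7, 0.2, 0.5]
gripper_width: 0.0395
gripper_force: 0.0
```

```bash
cat > c.py <<'E'
from m import *
import sys
s=ctrl.state(); print(s["ee_pos"].round(4),s["force"].round(1))
for nm,br in (("top",(235,140,350,220)),("scene",(235,140,340,220))):
    i,p,d=grab(nm); W=cloud(i,d); z=W[...,2]*1000
    hsv=cv2.cvtColor(p,cv2.COLOR_RGB2HSV)
    brown=(hsv[...,0]<14)&(hsv[...,1]>110)&(hsv[...,2]>60)
    rect(W,brown&(z>25)&(z<50),nm,br)
    save(sys.argv[1]+nm,cv2.resize(p[130:275,130:350],None,fx=3,fy=3))
E
python3 c.py c1
```

```text
[0.5076 0.1672 0.0332] [-0.7  0.2  0.5]
scene n 174 c 506.6 50.8 L 71.0 38.8 ang 7.1 z [34.1 41.6 43.9]
scene n 42 c 544.1 135.5 L 24.1 17.5 ang 9.3 z [36.3 41.7 43.3]
scene n 150 c 485.0 124.3 L 56.3 20.2 ang 11.5 z [35.2 42.3 44. ]
```

View pics/c1scene.png

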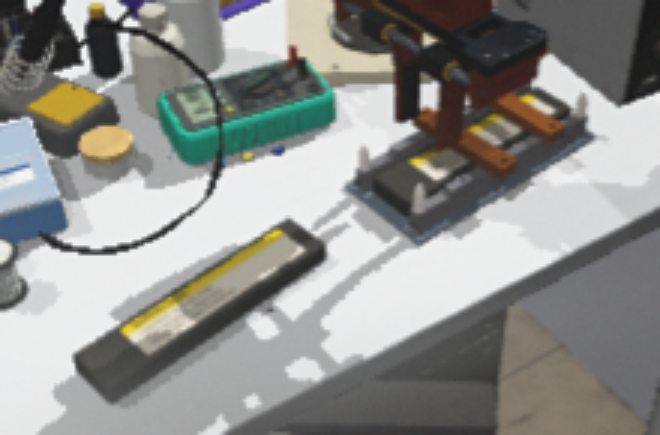

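The fingers appear on the near (+y) side of the left bar, and the bar hasn't moved. I need the true fingertip height before going on.

```bash
python3 - <<'E'
from m import *
i,p,d=grab("scene"); W=cloud(i,d)*1000
for u in (274,279,284):
    for v in range(150,184,3): print((u,v),W[v,u].round(),p[v,u])
print("wrist"); i,p,d=grab("wrist"); Ww=cloud(i,d)*1000
for u in (200,205,210,300,305): print([ (v,Ww[v,u].round().tolist()) for v in range(215,260,8)])
save("w2",p)
E
```

```text
(274, 150) [467. 196. 168.] [33 33 33]
(274, 153) [464. 198. 163.] [29 31 31]
(274, 156) [467. 196. 152.] [101 100  95]
(274, 159) [626.  69.   0.] [229 230 230]
(274, 162) [615.  77.  -0.] [227 229 230]
(274, 165) [599.  89.   3.] [229 230 232]
(274, 168) [546. 131.  43.] [114  67  38]
(274, 171) [535. 139.  44.] [108  67  40]
(274, 174) [532. 140.  36.] [63 43 32]
(274, 177) [541. 133.  18.] [56 53 51]
(274, 180) [524. 145.  24.] [77 71 34]
(274, 183) [512. 155.  27.] [96 92 76]
(279, 150) [458. 189. 170.] [45 41 34]
(279, 153) [458. 189. 162.] [78 67 45]
(279, 156) [458. 188. 154.] [72 59 35]
(279, 159) [475. 174. 131.] [54 35 31]
(279, 162) [473. 175. 123.] [56 34 31]
(279, 165) [475. 173. 113.] [53 35 31]
(279, 168) [476. 171. 103.] [58 37 34]
(279, 171) [478. 169.  92.] [59 38 36]
(279, 174) [480. 167.  82.] [60 38 36]
(279, 177) [478. 168.  75.] [59 37 35]
(279, 180) [516. 136.  26.] [101  97  79]
(279, 183) [506. 143.  26.] [93 89 83]
(284, 150) [437. 194. 184.] [28 31 32]
(284, 153) [460. 173. 155.] [42 42 44]
(284, 156) [442. 188. 163.] [68 72 74]
(284, 159) [476. 158. 124.
[... 513 characters left out ...]
15, [472.0, 165.0, 28.0]), (223, [473.0, 160.0, 29.0]), (231, [480.0, 175.0, 79.0]), (239, [482.0, 174.0, 89.0]), (247, [483.0, 175.0, 99.0]), (255, [485.0, 175.0, 107.0])]
[(215, [476.0, 166.0, 28.0]), (223, [481.0, 174.0, 65.0]), (231, [483.0, 175.0, 78.0]), (239, [484.0, 175.0, 90.0]), (247, [486.0, 175.0, 99.0]), (255, [487.0, 174.0, 104.0])]
[(215, [540.0, 173.0, 29.0]), (223, [534.0, 181.0, 66.0]), (231, [532.0, 180.0, 79.0]), (239, [530.0, 180.0, 89.0]), (247, [529.0, 179.0, 98.0]), (255, [528.0, 178.0, 104.0])]
[(215, [544.0, 174.0, 29.0]), (223, [545.0, 168.0, 28.0]), (231, [535.0, 180.0, 78.0]), (239, [533.0, 181.0, 90.0]), (247, [531.0, 180.0, 99.0]), (255, [530.0, 180.0, 107.0])]
```

View pics/w2.png

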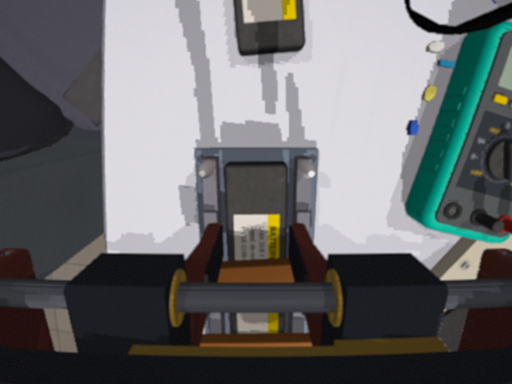

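The fingertips show at z ≈ 66 mm when the pose reads 33 mm, so the real tips sit about 33 mm higher than reported. They passed over the bar without touching it. I'll go back between the bars and calibrate the tip height visually.

arm_command:
  increments:
    - {"hand": -0.1, "tx": 0.0023, "ty": -0.0183, "tz": 0, "roll": 0}
    - {"hand": -0.1, "tx": 0.0023, "ty": -0.0183, "tz": 0, "roll": 0}
    - {"hand": -0.1, "tx": 0.0023, "ty": -0.0183, "tz": 0, "roll": 0}
    - {"hand": -0.1, "tx": 0.0023, "ty": -0.0183, "tz": 0, "roll": 0}
    - {"hand": -0.1, "tx": 0, "ty": 0, "tz": 0, "roll": 0}

```text
t: 5.85
ee_pos: [0.517, 0.0923, 0.0332]
orientation: [-180.0, 0.0, 96.3]
force: [-0.5, 0.1, 0.1]
gripper_width: 0.0398
gripper_force: 0.0
```

```bash
cat > t.py <<'E'
from m import *
s=ctrl.state(); print(s["ee_pos"].round(4),s["orientation"].round(2),s["force"].round(1))
x,y,_=s["ee_pos"]*1000
i,p,d=grab("wrist"); W=cloud(i,d)*1000
for sgn in(-1,1):
    m=(abs(W[...,1]-y-8)<12)&(sgn*(W[...,0]-x)>12)&(sgn*(W[...,0]-x)<60)&(W[...,2]>44)&(W[...,2]<110)
    print("wrist finger",m.sum(),np.sort(W[m][:,2])[:12].round(),W[m].mean(0).round())
i,p,d=grab("scene"); W=cloud(i,d)*1000
hsv=cv2.cvtColor(p,cv2.COLOR_RGB2HSV)
m=(abs(W[...,1]-y)<25)&(abs(W[...,0]-x)<60)&(W[...,2]>44)&(W[...,2]<120)
n,l,st,c=cv2.connectedComponentsWithStats(m.astype(np.uint8))
for j in range(1,n):
    if st[j,4]>15: P=W[l==j]; print("scene",st[j,4],c[j].round(),np.sort(P[:,2])[:8].round(),P.mean(0).round())
E
python3 t.py
```

```text
[0.517  0.0923 0.0332] [-179.99    0.     96.33] [-0.5  0.1  0.1]
wrist finger 931 [65. 65. 65. 65. 65. 66. 66. 66. 66. 66. 66. 66.] [494.  98.  91.]
wrist finger 1006 [64. 64. 65. 65. 65. 65. 65. 65. 66. 66. 66. 66.] [540. 102.  91.]
scene 146 [286. 149.] [66. 67. 68. 68. 69. 69. 70. 70.] [538. 100.  94.]
scene 140 [301. 158.] [44. 68. 68. 69. 70. 70. 71. 71.] [488.  95.  94.]
```

arm_command:
  increments:
    - {"hand": -0.1, "tx": 0, "ty": 0.001, "tz": -0.014, "roll": 0.006}
    - {"hand": -0.1, "tx": 0, "ty": 0, "tz": -0.014, "roll": 0}
    - {"hand": -0.1, "tx": 0, "ty": 0, "tz": 0, "roll": 0}

```text
t: 6.32
ee_pos: [0.5153, 0.0952, 0.0035]
orientation: [-179.8, 0.0, 96.9]
force: [0.1, -0.8, -0.7]
gripper_width: 0.0397
gripper_force: 0.0
```

```bash
sed -i 's/>44)/>30)/g' t.py; python3 t.py; python3 c.py c2
```

```text
[0.5153 0.0952 0.0035] [-1.7981e+02  1.0000e-02  9.6860e+01] [ 0.1 -0.8 -0.7]
wrist finger 2112 [30. 30. 30. 30. 30. 35. 35. 36. 36. 36. 36. 36.] [488. 104.  65.]
wrist finger 1731 [30. 30. 30. 31. 31. 31. 35. 35. 35. 35. 36. 36.] [539. 105.  74.]
scene 402 [292. 161.] [30. 30. 31. 31. 32. 32. 32. 32.] [515.  99.  72.]
scene 66 [298. 180.] [30. 30. 30. 30. 31. 31. 31. 31.] [477. 106.  38.]
[0.5164 0.0952 0.0046] [ 0.  -0.   1.5]
top n 294 c 508.8 126.2 L 101.3 19.0 ang 10.2 z [38.  40.4 42.9]
scene n 46 c 550.8 64.7 L 38.9 13.7 ang -38.6 z [36.4 42.  44. ]
scene n 101 c 488.7 55.7 L 39.5 36.6 ang -45.7 z [35.6 42.1 44.3]
scene n 264 c 507.3 128.7 L 103.6 21.8 ang 11.0 z [34.9 42.  44.2]
```

arm_command:
  increments:
    - {"hand": -0.1, "tx": -0.0007, "ty": 0.006, "tz": -0.001, "roll": 0}
    - {"hand": -0.1, "tx": -0.0007, "ty": 0.006, "tz": 0, "roll": 0}
    - {"hand": -0.1, "tx": -0.0007, "ty": 0.006, "tz": 0, "roll": 0}
    - {"hand": -0.1, "tx": -0.0007, "ty": 0.006, "tz": 0, "roll": 0}
    - {"hand": -0.1, "tx": -0.0007, "ty": 0.006, "tz": 0, "roll": 0}
    - {"hand": -0.1, "tx": -0.0007, "ty": 0.006, "tz": 0, "roll": 0}
    - {"hand": -0.1, "tx": -0.0007, "ty": 0.006, "tz": 0, "roll": 0}
    - {"hand": -0.1, "tx": -0.0007, "ty": 0.006, "tz": 0, "roll": 0}
    - {"hand": -0.1, "tx": -0.0007, "ty": 0.006, "tz": 0, "roll": 0}
    - {"hand": -0.1, "tx": -0.0007, "ty": 0.006, "tz": 0, "roll": 0}
    - {"hand": -0.1, "tx": 0, "ty": 0, "tz": 0, "roll": 0}

```text
t: 7.9
ee_pos: [0.5097, 0.1555, 0.0041]
orientation: [-180.0, -0.0, 96.9]
force: [-0.9, -0.1, -0.6]
gripper_width: 0.0392
gripper_force: 0.0
```

```bash
python3 c.py c3
```

```text
[0.5097 0.1555 0.0041] [-0.9 -0.1 -0.6]
scene n 104 c 490.5 48.0 L 40.1 39.4 ang -85.8 z [34.1 41.8 44.2]
scene n 276 c 501.1 174.8 L 100.1 31.6 ang 10.2 z [34.8 40.  44.8]
```

arm_command:
  increments:
    - {"hand": -0.1, "tx": -0.0003, "ty": 0.003, "tz": 0, "roll": 0}
    - {"hand": -0.1, "tx": -0.0003, "ty": 0.003, "tz": 0, "roll": 0}
    - {"hand": -0.1, "tx": -0.0004, "ty": 0.003, "tz": 0, "roll": 0}
    - {"hand": -0.1, "tx": -0.0004, "ty": 0.003, "tz": 0, "roll": 0}
    - {"hand": -0.1, "tx": 0, "ty": 0.001, "tz": 0, "roll": 0}
    - {"hand": -0.1, "tx": 0, "ty": 0, "tz": 0, "roll": 0}

```text
t: 8.75
ee_pos: [0.5083, 0.168, 0.0041]
orientation: [-180.0, 0.0, 96.8]
force: [0.6, -0.6, -0.1]
gripper_width: 0.0392
gripper_force: 0.4
```

```bash
python3 c.py c4
```

```text
[0.5083 0.168  0.0041] [ 0.6 -0.6 -0.1]
scene n 101 c 489.0 58.1 L 36.6 20.1 ang 10.0 z [35.2 42.  44.3]
scene n 257 c 500.5 183.1 L 101.7 36.4 ang 6.9 z [35.6 40.6 44.5]
```

arm_command:
  increments:
    - {"hand": -0.1, "tx": -0.0001, "ty": 0.001, "tz": 0, "roll": 0}
    - {"hand": -0.1, "tx": -0.0001, "ty": 0.001, "tz": 0, "roll": 0}
    - {"hand": -0.1, "tx": -0.0001, "ty": 0.001, "tz": 0, "roll": 0}
    - {"hand": -0.1, "tx": 0, "ty": 0, "tz": 0, "roll": 0}

```text
t: 9.35
ee_pos: [0.5081, 0.1693, 0.0042]
orientation: [-180.0, 0.1, 96.9]
force: [2.6, -12.6, 1.6]
gripper_width: 0.0394
gripper_force: 5.8
```

```bash
python3 c.py c5
```

```text
[0.5081 0.1693 0.0042] [  2.6 -12.6   1.6]
scene n 104 c 490.7 48.7 L 39.9 39.1 ang 5.5 z [34.5 41.5 43.9]
scene n 253 c 500.1 185.7 L 100.7 35.0 ang 4.9 z [35.5 40.9 44.6]
```

View pics/c5scene.png

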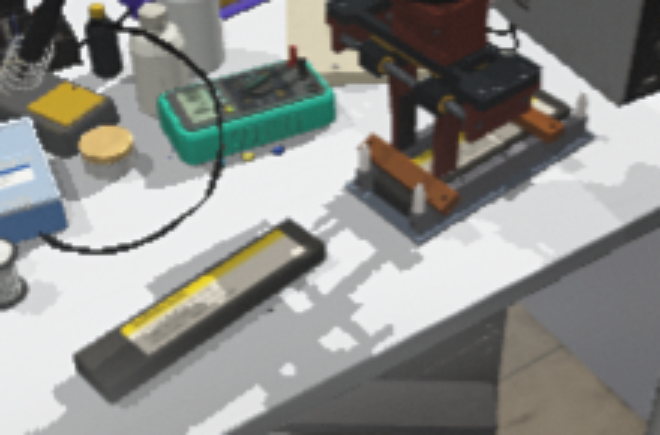

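The left bar is against the pins, but its inner edge seems propped up by the fingers. I'll back off so it can drop.

arm_command:
  increments:
    - {"hand": -0.1, "tx": 0.0003, "ty": -0.003, "tz": 0, "roll": 0}
    - {"hand": -0.1, "tx": 0.0006, "ty": -0.006, "tz": 0, "roll": 0}
    - {"hand": -0.1, "tx": 0.0006, "ty": -0.006, "tz": 0, "roll": 0}

```text
t: 9.82
ee_pos: [0.5097, 0.1559, 0.0042]
orientation: [180.0, -0.0, 96.8]
force: [-0.3, -1.4, -0.8]
gripper_width: 0.0397
gripper_force: 0.0
```

```bash
python3 c.py c6; python3 - <<'E'
from m import *
i,p,d=grab("wrist");W=cloud(i,d);z=W[...,2]*1000
hsv=cv2.cvtColor(p,cv2.COLOR_RGB2HSV)
rect(W,(hsv[...,0]<14)&(hsv[...,1]>110)&(hsv[...,2]>60)&(z>25)&(z<48)&(W[...,0]<.6),"w",(0,0,512,384))
E
```

```text
[0.5097 0.1559 0.0042] [-0.3 -1.4 -0.8]
scene n 103 c 487.6 52.6 L 41.7 37.8 ang 78.4 z [34.1 41.8 43.6]
scene n 255 c 500.4 186.7 L 101.7 21.2 ang 6.6 z [30.9 37.1 39. ]
w n 40 c 482.4 189.4 L 7.3 4.6 ang 67.2 z [34.2 35.4 36.6]
w n 101 c 461.3 174.2 L 28.4 14.0 ang -33.4 z [34.6 35.6 36.4]
w n 44 c 470.5 185.7 L 8.6 3.3 ang 3.4 z [34.7 35.6 36.4]
w n 76 c 544.3 180.9 L 25.6 7.8 ang 24.0 z [34.6 35.6 36.5]
w n 106 c 508.0 175.5 L 42.5 1.5 ang 6.9 z [34.4 35.3 36.3]
```

arm_command:
  increments:
    - {"hand": -0.1, "tx": 0.0014, "ty": -0.012, "tz": 0, "roll": 0}
    - {"hand": -0.1, "tx": 0.0014, "ty": -0.012, "tz": 0, "roll": 0}
    - {"hand": -0.1, "tx": 0.0014, "ty": -0.012, "tz": 0, "roll": 0}
    - {"hand": -0.1, "tx": 0.0014, "ty": -0.012, "tz": 0, "roll": 0}
    - {"hand": -0.1, "tx": 0.0014, "ty": -0.012, "tz": 0, "roll": 0}
    - {"hand": -0.1, "tx": 0.0014, "ty": -0.012, "tz": 0, "roll": 0}
    - {"hand": -0.1, "tx": 0.0007, "ty": -0.006, "tz": 0, "roll": 0}
    - {"hand": -0.1, "tx": 0.0007, "ty": -0.006, "tz": 0, "roll": 0}
    - {"hand": -0.1, "tx": 0.0007, "ty": -0.006, "tz": 0, "roll": 0}
    - {"hand": -0.1, "tx": 0.0007, "ty": -0.006, "tz": 0, "roll": 0}
    - {"hand": -0.1, "tx": 0.0007, "ty": -0.006, "tz": 0, "roll": 0}
    - {"hand": -0.1, "tx": 0.0003, "ty": -0.003, "tz": 0, "roll": 0}
    - {"hand": -0.1, "tx": 0, "ty": 0, "tz": 0, "roll": 0}

```text
t: 11.6
ee_pos: [0.5218, 0.0507, 0.0042]
orientation: [-180.0, 0.0, 96.8]
force: [0.9, -0.2, -0.4]
gripper_width: 0.0399
gripper_force: 0.1
```

arm_command:
  increments:
    - {"hand": -0.1, "tx": 0.0002, "ty": -0.0015, "tz": 0, "roll": 0}
    - {"hand": -0.1, "tx": 0.0002, "ty": -0.0015, "tz": 0, "roll": 0}
    - {"hand": -0.1, "tx": 0, "ty": -0.001, "tz": 0, "roll": 0}
    - {"hand": -0.1, "tx": 0, "ty": 0, "tz": 0, "roll": 0}

```text
t: 12.1
ee_pos: [0.5222, 0.0469, 0.0042]
orientation: [-180.0, 0.0, 96.8]
force: [-0.0, 0.4, 1.0]
gripper_width: 0.0392
gripper_force: 0.1
```

```bash
python3 c.py c7
```

```text
[0.5222 0.0469 0.0042] [-0.   0.4  1. ]
top n 272 c 502.6 185.0 L 100.3 18.0 ang 6.7 z [32.9 35.6 37.8]
scene n 56 c 489.2 26.1 L 29.9 19.7 ang 11.9 z [35.2 39.5 43.6]
scene n 251 c 500.3 181.3 L 100.8 30.6 ang 6.6 z [30.5 37.1 39.1]
```

arm_command:
  increments:
    - {"hand": -0.1, "tx": 0.0001, "ty": -0.001, "tz": 0, "roll": 0}
    - {"hand": -0.1, "tx": 0.0001, "ty": -0.001, "tz": 0, "roll": 0}
    - {"hand": -0.1, "tx": 0, "ty": 0, "tz": 0, "roll": 0}

```text
t: 12.58
ee_pos: [0.5224, 0.0455, 0.0043]
orientation: [180.0, -0.0, 96.8]
force: [-0.3, 5.5, -0.3]
gripper_width: 0.0395
gripper_force: 2.4
```

arm_command:
  increments:
    - {"hand": -0.1, "tx": -0.0003, "ty": 0.003, "tz": 0, "roll": 0}
    - {"hand": -0.1, "tx": -0.0007, "ty": 0.006, "tz": 0, "roll": 0}
    - {"hand": -0.1, "tx": -0.0014, "ty": 0.012, "tz": 0, "roll": 0}
    - {"hand": -0.1, "tx": -0.001, "ty": 0.01, "tz": 0.03, "roll": 0}
    - {"hand": -0.1, "tx": 0, "ty": 0.01, "tz": 0.05, "roll": 0}
    - {"hand": 0.1, "tx": 0, "ty": 0.06, "tz": 0.04, "roll": 0}
    - {"hand": 0.8, "tx": 0, "ty": 0.06, "tz": 0, "roll": 0}
    - {"hand": 0.8, "tx": -0.01, "ty": 0.06, "tz": 0, "roll": 0}
    - {"hand": 0.8, "tx": -0.01, "ty": 0.06, "tz": 0, "roll": 0.02}
    - {"hand": 0.8, "tx": -0.01, "ty": 0.06, "tz": 0, "roll": 0.03}
    - {"hand": 0.8, "tx": 0, "ty": 0.0, "tz": 0, "roll": 0.02}

```text
t: 13.95
ee_pos: [0.4876, 0.3824, 0.1188]
orientation: [179.9, -0.1, 101.2]
force: [0.1, -0.8, 0.4]
gripper_width: 0.0789
gripper_force: 0.0
```

```bash
python3 c.py c8; python3 - <<'E'
from m import *
s=ctrl.state(); print(s["ee_pos"].round(4),s["orientation"].round(2))
i,p,d=grab("wrist");W=cloud(i,d);z=W[...,2]*1000; save("w3",p)
m=(z>13)&(z<26)&(W[...,0]>.4)&(W[...,0]<.57)&(W[...,1]>.26)&(W[...,1]<.53)
rect(W,m,"wrist pack",(0,0,512,384))
m=(z>40)&(z<130)&(abs(W[...,1]*1000-s["ee_pos"][1]*1000-6)<20)
for sg in(-1,1):
    P=W[m&(sg*(W[...,0]-s["ee_pos"][0])>0)]*1000
    print(len(P),np.sort(P[:,2])[:8].round(),P[P[:,2]<np.percentile(P[:,2],20)].mean(0).round(1) if len(P) else 0)
for n in("top","scene"):
    i,p,d=grab(n);W=cloud(i,d);z=W[...,2]*1000
    rect(W,(z>9)&(z<30),n+" pack2",(130,175,230,222) if n=="top" else (150,195,245,265))
E
```

```text
[0.4876 0.3824 0.1188] [ 0.1 -0.8  0.4]
top n 304 c 526.4 28.0 L 100.6 19.3 ang 7.5 z [33.3 35.5 38.2]
top n 317 c 502.7 183.9 L 101.5 21.2 ang 6.6 z [32.7 35.1 37.9]
scene n 220 c 525.4 30.4 L 102.5 21.7 ang 7.1 z [30.7 37.  39.2]
scene n 252 c 500.9 182.0 L 101.5 31.9 ang 6.3 z [30.6 37.1 39.1]
[0.488  0.3784 0.1184] [-1.7996e+02  4.0000e-02  1.0096e+02]
wrist pack n 8452 c 486.3 384.5 L 204.2 46.3 ang -78.7 z [16.7 18.1 19.3]
0 [] 0
0 [] 0
top pack2 n 214 c 501.5 302.9 L 45.9 38.2 ang 13.9 z [15.1 17.6 20. ]
scene pack2 n 1646 c 484.2 385.6 L 204.7 48.9 ang -78.8 z [12.1 19.8 21.6]
```

View pics/w3.png

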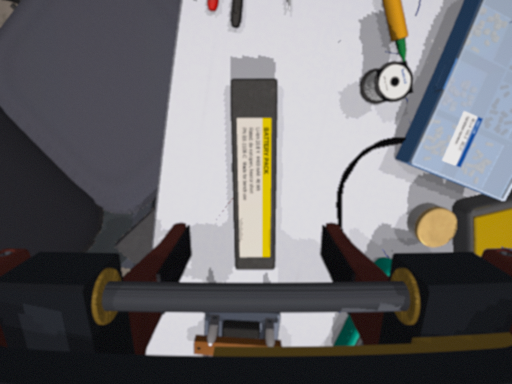

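Both bars have dropped into their notches: their tops read about 36 mm and they sit square to the rails. The pack lies centred between the open fingers at col 255. I'll descend to just above grasp height.

arm_command:
  increments:
    - {"hand": 0.8, "tx": -0.0025, "ty": 0.006, "tz": -0.03, "roll": 0.005}
    - {"hand": 0.8, "tx": 0, "ty": 0, "tz": -0.045, "roll": 0}
    - {"hand": 0.8, "tx": 0, "ty": 0, "tz": -0.035, "roll": 0}
    - {"hand": 0.8, "tx": 0, "ty": 0, "tz": -0.008, "roll": 0}
    - {"hand": 0.8, "tx": 0, "ty": 0, "tz": 0, "roll": 0}

```text
t: 14.82
ee_pos: [0.487, 0.3833, 0.0011]
orientation: [-180.0, 0.0, 101.0]
force: [0.7, -0.5, -0.0]
gripper_width: 0.0792
gripper_force: 0.0
```

```bash
python3 - <<'E'
from m import *
s=ctrl.state(); print(s["ee_pos"].round(4),s["orientation"].round(2))
x,y,_=s["ee_pos"]*1000
for n in("wrist","scene"):
    i,p,d=grab(n);W=cloud(i,d)*1000
    m=(abs(W[...,1]-y)<30)&(W[...,2]>24)&(W[...,2]<80)
    for sg in(-1,1):
        mm=m&(sg*(W[...,0]-x)>25)&(sg*(W[...,0]-x)<75); P=W[mm]
        if len(P): print(n,sg,len(P),np.sort(P[:,2])[:10].round(),P[P[:,2]<np.percentile(P[:,2],30)].mean(0).round(1))
E
```

```text
[0.487  0.3833 0.0011] [-1.7999e+02  1.0000e-02  1.0103e+02]
wrist -1 1507 [33. 33. 33. 33. 33. 33. 33. 33. 33. 33.] [446.6 379.3  42.7]
wrist 1 1507 [32. 33. 33. 33. 33. 33. 33. 33. 33. 33.] [527.9 395.3  42.6]
scene -1 146 [35. 37. 37. 37. 38. 38. 39. 39. 39. 40.] [440.1 377.7  43.1]
scene 1 146 [36. 37. 37. 38. 38. 38. 38. 38. 39. 39.] [526.5 394.6  42.7]
```

arm_command:
  increments:
    - {"hand": 0.8, "tx": -0.0015, "ty": 0.0015, "tz": -0.015, "roll": 0.005}
    - {"hand": 0.8, "tx": 0, "ty": 0, "tz": -0.01, "roll": 0}
    - {"hand": 0.8, "tx": 0, "ty": 0, "tz": -0.004, "roll": 0}
    - {"hand": 0.8, "tx": 0, "ty": 0, "tz": 0, "roll": 0}

```text
t: 15.42
ee_pos: [0.4847, 0.3853, -0.0287]
orientation: [-180.0, 0.0, 101.4]
force: [0.1, -0.8, -0.3]
gripper_width: 0.0793
gripper_force: 0.0
```

Clear of the bench with no contact force. I'll close the gripper.

arm_command:
  increments:
    - {"hand": 0.3, "tx": 0, "ty": 0, "tz": 0, "roll": 0}
    - {"hand": 0.12, "tx": 0, "ty": 0, "tz": 0, "roll": 0}
    - {"hand": -0.5, "tx": 0, "ty": 0, "tz": 0, "roll": 0}
    - {"hand": -0.5, "tx": 0, "ty": 0, "tz": 0, "roll": 0}
    - {"hand": -0.5, "tx": 0, "ty": 0, "tz": 0, "roll": 0}
    - {"hand": -0.5, "tx": 0, "ty": 0, "tz": 0, "roll": 0}

```text
t: 16.18
ee_pos: [0.4851, 0.3855, -0.028]
orientation: [180.0, -0.0, 101.4]
force: [-0.3, 0.4, 2.8]
gripper_width: 0.0457
gripper_force: 30.0
```

arm_command:
  increments:
    - {"hand": -0.5, "tx": 0, "ty": 0, "tz": 0.01, "roll": 0}
    - {"hand": -0.5, "tx": 0, "ty": 0, "tz": 0.03, "roll": 0}
    - {"hand": -0.5, "tx": 0, "ty": 0, "tz": 0.03, "roll": 0}
    - {"hand": -0.5, "tx": 0, "ty": 0, "tz": 0.02, "roll": 0}
    - {"hand": -0.5, "tx": 0.003, "ty": -0.027, "tz": 0, "roll": -0.01}
    - {"hand": -0.5, "tx": 0.005, "ty": -0.045, "tz": 0, "roll": -0.014}
    - {"hand": -0.5, "tx": 0.005, "ty": -0.045, "tz": 0, "roll": -0.014}
    - {"hand": -0.5, "tx": 0.005, "ty": -0.045, "tz": 0, "roll": -0.014}
    - {"hand": -0.5, "tx": 0.005, "ty": -0.045, "tz": 0, "roll": -0.014}
    - {"hand": -0.5, "tx": 0.004, "ty": -0.04, "tz": 0, "roll": -0.01}
    - {"hand": -0.5, "tx": 0.003, "ty": -0.03, "tz": 0, "roll": -0.005}
    - {"hand": -0.5, "tx": 0, "ty": 0, "tz": 0, "roll": 0}
    - {"hand": -0.5, "tx": 0, "ty": 0, "tz": 0, "roll": 0}

```text
t: 17.8
ee_pos: [0.515, 0.1088, 0.062]
orientation: [180.0, -0.0, 96.7]
force: [-0.4, -0.0, -1.8]
gripper_width: 0.0456
gripper_force: 30.0
```

```bash
cat > k.py <<'E'
from m import *
s=ctrl.state(); print(s["ee_pos"].round(4),s["orientation"].round(2),s["force"].round(1),s["gripper_width"])
for n in("wrist","scene"):
    i,p,d=grab(n);W=cloud(i,d)*1000; z=W[...,2]
    save("k_"+n,p)
    b=(abs(W[...,0]-515)<60)&(abs(W[...,1]-108)<130)
    m=b&(z>60)&(z<98)&(p.max(-1)<260)
    n_,l,st,c=cv2.connectedComponentsWithStats(m.astype(np.uint8))
    for j in range(1,n_):
        if st[j,4]>60:
            P=W[l==j]; (cx,cy),(a,bb),t=cv2.minAreaRect(P[:,:2].astype(np.float32)); print(n,"held",st[j,4],c[j].round(),round(cx,1),round(cy,1),round(a,1),round(bb,1),round(t,1),np.percentile(z[l==j],[2,50,98]).round(),"ymax",P[:,1].max().round(1))
    m=b&(z>44)&(z<54)
    n_,l,st,c=cv2.connectedComponentsWithStats(m.astype(np.uint8))
    for j in range(1,n_):
        if 8<st[j,4]<200: print(n,"pin",st[j,4],W[l==j].mean(0).round(1),c[j].round())
E
python3 k.py
```

```text
[0.515  0.1088 0.062 ] [ 1.800e+02 -1.000e-02  9.674e+01] [-0.4 -0.  -1.8] 0.04560448445369649
wrist pin 63 [471.6 199.8  47.7] [206.  80.]
wrist pin 62 [538.7 207.6  47.7] [306.  81.]
wrist pin 48 [493.7   6.4  47.8] [216. 324.]
wrist pin 45 [561.1  14.1  47.9] [295. 324.]
scene pin 9 [468.  203.3  48.9] [269. 193.]
```

View pics/k_wrist.png

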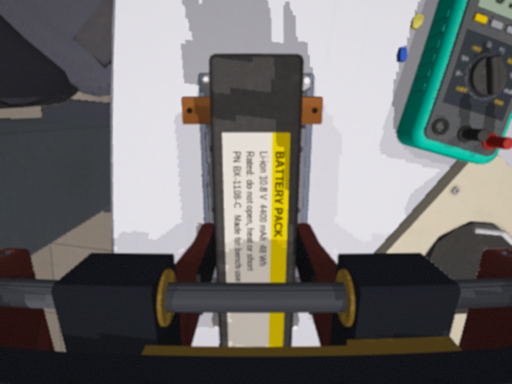

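The pack is held level between the fingers, its far end at row 54, and centred between the pins at (206,80) and (306,81). I'll measure its pose relative to the pins.

```bash
python3 - <<'E'
from m import *
s=ctrl.state(); print(s["ee_pos"].round(4),s["orientation"].round(2))
def line(P): 
    v=cv2.fitLine(P[:,:2].astype(np.float32),cv2.DIST_HUBER,0,.01,.01).ravel(); return v
for n in("wrist","scene"):
    i,p,d=grab(n);W=cloud(i,d)*1000; z=W[...,2]
    b=(abs(W[...,0]-515)<50)&(abs(W[...,1]-108)<130)&(z>98)&(z<120)
    n_,l,st,c=cv2.connectedComponentsWithStats(b.astype(np.uint8))
    for j in range(1,n_):
        if st[j,4]<150: continue
        P=W[l==j]; r=cv2.minAreaRect(P[:,:2].astype(np.float32)); print(n,st[j,4],np.round(r[0],1),np.round(r[1],1),round(r[2],1),np.percentile(P[:,2],[5,50,95]).round(1))
        if n=="wrist":
            rc=np.array([516.3,107.0]); th=np.radians(6.6); R=np.array([[np.cos(th),np.sin(th)],[-np.sin(th),np.cos(th)]])
            Q=(P[:,:2]-rc)@R.T
            for y0 in range(50,105,10):
                q=Q[(Q[:,1]>y0)&(Q[:,1]<y0+10)&(P[:,2]>104)]
                if len(q)>5: print(y0,q[:,0].min().round(1),q[:,0].max().round(1),(q[:,0].min()+q[:,0].max())/2)
            print("end y",Q[:,1].max(), "z slope",np.polyfit(Q[:,1],P[:,2],1))
E
```

```text
[0.515  0.1093 0.0619] [ 1.7999e+02 -1.0000e-02  9.6820e+01]
wrist 20731 [511.3 149.4] [ 63.8 122.4] 6.8 [106.6 108.  109.2]
50 -23.2 22.8 -0.18739607444096507
60 -23.1 23.0 -0.0946444523301384
70 -23.3 23.1 -0.13515338085682949
80 -23.5 23.0 -0.2566097318890197
90 -23.1 22.5 -0.3036024647053175
100 -23.0 22.7 -0.1543093968358793
end y 103.9959275439487 z slope [-8.14891306e-03  1.08407279e+02]
wrist 2475 [522.6  55.3] [46.3 27.1] 7.4 [107.1 108.2 109.1]
end y -38.50144797026156 z slope [6.19676567e-03 1.08462556e+02]
scene 918 [512.7 110.8] [ 62.2 205.7] 4.9 [100.1 109.5 112.5]
```

arm_command:
  increments:
    - {"hand": -0.5, "tx": 0, "ty": -0.001, "tz": -0.02, "roll": 0}
    - {"hand": -0.5, "tx": 0, "ty": 0, "tz": -0.015, "roll": 0}
    - {"hand": -0.5, "tx": 0, "ty": 0, "tz": -0.01, "roll": 0}
    - {"hand": -0.5, "tx": 0, "ty": 0, "tz": -0.004, "roll": 0}
    - {"hand": -0.5, "tx": 0, "ty": 0, "tz": -0.002, "roll": 0}
    - {"hand": -0.5, "tx": 0, "ty": 0, "tz": 0, "roll": 0}

```text
t: 18.75
ee_pos: [0.5153, 0.1075, 0.011]
orientation: [180.0, -0.0, 96.8]
force: [0.2, -0.8, -2.4]
gripper_width: 0.046
gripper_force: 30.0
```

arm_command:
  increments:
    - {"hand": -0.5, "tx": 0, "ty": 0, "tz": -0.001, "roll": 0}
    - {"hand": -0.5, "tx": 0, "ty": 0, "tz": -0.001, "roll": 0}
    - {"hand": -0.5, "tx": 0, "ty": 0, "tz": 0, "roll": 0}

```text
t: 19.12
ee_pos: [0.515, 0.1075, 0.0089]
orientation: [180.0, -0.0, 96.8]
force: [0.4, 0.1, -3.3]
gripper_width: 0.0458
gripper_force: 30.0
```

arm_command:
  increments:
    - {"hand": -0.5, "tx": 0, "ty": 0, "tz": -0.0006, "roll": 0}
    - {"hand": -0.5, "tx": 0, "ty": 0, "tz": -0.0006, "roll": 0}
    - {"hand": -0.5, "tx": 0, "ty": 0, "tz": 0, "roll": 0}

```text
t: 19.5
ee_pos: [0.5151, 0.1075, 0.0085]
orientation: [180.0, -0.0, 96.8]
force: [-3.7, -1.6, 8.1]
gripper_width: 0.046
gripper_force: 30.0
```

arm_command:
  increments:
    - {"hand": -0.5, "tx": 0, "ty": 0, "tz": 0.0003, "roll": 0}
    - {"hand": 0.1, "tx": 0, "ty": 0, "tz": 0, "roll": 0}
    - {"hand": 0.2, "tx": 0, "ty": 0, "tz": 0, "roll": 0}
    - {"hand": 0.4, "tx": 0, "ty": 0, "tz": 0, "roll": 0}
    - {"hand": 0.6, "tx": 0, "ty": 0, "tz": 0, "roll": 0}
    - {"hand": 0.6, "tx": 0, "ty": 0, "tz": 0, "roll": 0}

```text
t: 20.25
ee_pos: [0.515, 0.1075, 0.0079]
orientation: [-180.0, -0.0, 96.8]
force: [-1.1, -0.5, -0.0]
gripper_width: 0.0701
gripper_force: 0.0
```

arm_command:
  increments:
    - {"hand": 0.6, "tx": 0, "ty": 0, "tz": 0.01, "roll": 0}
    - {"hand": 0.6, "tx": 0, "ty": 0, "tz": 0.03, "roll": 0}
    - {"hand": 0.6, "tx": 0, "ty": 0, "tz": 0.05, "roll": 0}
    - {"hand": 0.6, "tx": 0, "ty": 0, "tz": 0.05, "roll": 0}
    - {"hand": 0.6, "tx": -0.02, "ty": 0.04, "tz": 0.01, "roll": 0}
    - {"hand": 0.6, "tx": -0.02, "ty": 0.06, "tz": 0, "roll": 0}
    - {"hand": 0.6, "tx": -0.02, "ty": 0.06, "tz": 0, "roll": 0}
    - {"hand": 0.6, "tx": -0.02, "ty": 0.06, "tz": 0, "roll": 0}
    - {"hand": 0.6, "tx": 0, "ty": 0.06, "tz": 0, "roll": 0}
    - {"hand": 0.6, "tx": 0, "ty": 0, "tz": 0, "roll": 0}

```text
t: 21.5
ee_pos: [0.4354, 0.3893, 0.1588]
orientation: [179.9, -0.1, 97.0]
force: [0.2, -0.1, -0.1]
gripper_width: 0.0702
gripper_force: 0.0
```

```bash
python3 c.py f; python3 - <<'E'
from m import *
i,p,d=grab("top");W=cloud(i,d);z=W[...,2]*1000
rect(W,(z>48)&(z<70),"pack2",(230,140,350,220))
i,p,d=grab("scene");W=cloud(i,d);z=W[...,2]*1000
rect(W,(z>49)&(z<70),"pack2 s",(230,140,350,220))
save("fin",np.vstack([cv2.resize(p[140:220,235:345],None,fx=4,fy=4)]))
E
```

```text
[0.4354 0.3893 0.1588] [ 0.2 -0.1 -0.1]
top n 75 c 562.0 33.7 L 27.9 20.6 ang 6.3 z [33.2 35.5 38.3]
top n 61 c 542.0 188.8 L 23.3 17.3 ang -1.5 z [31.9 35.2 38.6]
top n 70 c 487.6 23.3 L 22.7 18.7 ang 8.3 z [33.3 35.2 37.5]
top n 88 c 466.7 180.5 L 28.8 18.8 ang 8.2 z [33.  35.1 37.6]
scene n 69 c 490.7 27.2 L 33.4 20.4 ang 8.3 z [30.4 36.7 39. ]
scene n 93 c 467.1 182.3 L 34.1 20.5 ang 7.1 z [29.5 37.  39. ]
pack2 n 1630 c 515.5 106.5 L 206.1 46.6 ang -83.4 z [51.6 54.4 56.9]
pack2 s n 180 c 524.7 -52.0 L 92.7 37.0 ang 23.1 z [49.9 58.3 68.6]
pack2 s n 984 c 513.8 108.6 L 206.7 48.2 ang -83.5 z [51.3 56.5 58.3]
```

View pics/fin.png

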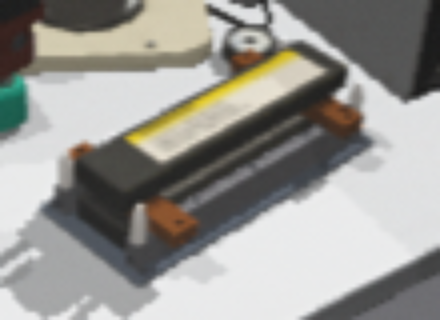

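The second pack lies level on both bars, between the pins near (67,170) and (138,222), with an air gap below it. Its centre is within about 1.5 mm of the rack's and its yaw is square (6.6°). I'm handing the job in.

```bash
python3 -c "
from workcell import ctrl
print(ctrl.close_job())"
```

```text
the job is handed in; nothing more can be done
None
```

The job is handed in at about 22 s of the 45 s allowed: both bars are in their notches, and the second pack sits squarely on them between the pins, about 1.5 mm off the rack's centre, released with the robot clear.

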